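Aim the photo spot at the ball

ROBOT

A 6-joint arm with a two-finger parallel gripper is mounted at the origin on a cart in front of the work surface, level with it; the furniture and walls round the work are solid. World frame = base frame: x ahead of the robot, y to its left, z up, the work surface at z = 0. Lengths are in m, angles in degrees, forces in N, time in s.
With the tool pointing down it reaches from about 0.375 to 0.9 m from the base axis. Payload 3.1 kg.
Tool frame: the origin (TCP) lies between the finger pads; the fingertips stand 22 mm ahead of it and the grasp point (between the pads) lies 3 mm ahead of it (bot.tip_extent is the distance from the TCP to the fingertips, in m); y points along the fingers, z is the direction in which the jaws open and shut, and the axes are right-handed (so a half turn about y gives the same grasp; the last joint's range is limited). The gripper opens to 87 mm and grips with 3 to 60 N. Pads are 19 mm wide; open, the fingers measure 117 mm over their backs; the gripper's body (75 mm by 190 mm) begins 51 mm behind the grasp point.
Start: joints at [64.143, 30.224, 82.088, -0, 67.689, -10.227], TCP at [0.168, 0.602, 0.245] pointing down, gripper open.
Joint ranges: [-176.69, 176.69], [-43.24, 126.21], [12.49, 139.97], [-82, 262], [0, 151.66], [-163.58, 163.58]. Speed limits (degrees/s): [159.86, 159.86, 180, 180, 180, 180].

INTERFACE

Orientations are given as a 3x3 rotation matrix whose columns are the frame's x, y, z axes.
In Python, from rig import bot, eyes, models gives the robot as it stands. The module is installed in compiled form; this text tells all that it offers.
- The arm moves only by the tool arm_command, never from a script. Its arguments are lists of equal length, an entry for each row: "translation": the shift along the tool's x, y, z each as a share of 0.08 m, from -1 to 1, a list of three; "rotation": the turn, a rotation vector about the tool's x, y, z each as a share of 60 degrees, from -1 to 1, a list of three; "grip": the closure, from -1 (fully open) to 1 (shut), so that 0 is half open. In form: {"translation": [[x, y, z], ...], "rotation": [[rx, ry, rz], ...], "grip": [grip, ...]}. A call has 1 to 5 rows; each row is the pose to reach, as a shift and turn from the pose commanded when the call began, along the tool's axes at that moment; what a row does not reach only later rows make up. A row lasts 1/10 s, in which the tool goes at most 50 mm and 8.59 degrees, less where a joint would pass 70% of its speed; a pose out of reach is approached as far as the arm can. A call with a number of a shift or a turn outside -1 to 1 is refused whole. A call with a gripper value outside its range is refused whole. The fingers move at their own pace and stop on an object; the grip force is fixed at half the most. Time passes only in rows, so rows that repeat a pose let the fingers close. It gives the time, the measured TCP pose, the force and the opening at its end, in the units of the state.
- bot.read_state(): the state, without advancing time (a new reading comes with each control period).
- eyes.capture(name): name is "scene" or "top" or "wrist"; returns a dict with "image" (384x512x3 uint8, blue, green, red), "mtx" (3x3 intrinsics, pixels), "dist_coeffs" ([k1, k2, p1, p2, k3] as OpenCV has them; the pictures are not rectified), "rvec" (rotation vector, rad) and "tvec" (3), from world to camera coordinates, as OpenCV has them; the wrist camera has in their place "hand_eye" (4x4, takes a point from camera to tool coordinates, whose origin is the TCP and whose axes are the tool frame's). Camera axes: x right, y down, z forward; pixel columns grow to the right and rows downward; lengths in m; the calibration is good to about 2 mm. A picture is of the moment at which its call begins: read the wrist's pose just before it. There is no depth.
- bot.hand_in(): hands the job in, once; it reports no verdict.
Trained networks look in the newest picture that a camera, given by its name, has taken for a name from the list of things; names that differ only in an ending like _2 or _b are one class to them, and where a whole thing is asked for, a point or a joint stands for the part that bears it (a point fixed in the world has none). Each returns a list of dicts, best first, with "conf" (0 to 1); they miss things now and then, are a little off and sometimes report something else, mostly with a low value. They report only what shows in the picture. A call takes as long as a camera call. They do not tell look-alikes from the thing itself.
- models.recognise(camera, thing): "extent" ([left, top, right, bottom] as shares, 0 to 1, of the picture: columns of its width, rows of its height, round what is visible of it).
- models.spot_point(camera, thing): "point" ([column, row] as shares, 0 to 1, of the picture: columns of its width, rows of its height: a listed point, or the origin of a listed thing).
The state is a dict: "time_s": time; "joint_positions": joint angles; "qvel": joint speeds; "tau": joint torques, N m; "position": TCP position; "tcp_rot": TCP orientation; "force": force on the tool from outside, world axes, zero at the start; "moment": the same for the moment, N m; "opening": opening from 0.0 (shut) to 1.0 (fully open).
Only numpy, scipy, OpenCV 4.12 (cv2) and the standard library are available. Lean on these libraries where they do the work, as an engineer would, in place of code of your own. Each camera call takes 0.05 s, during which the arm holds its last target. There are 200 camera calls.

TASK

The black ball on the white riser is the next piece to be photographed: swivel the spot lamp's fork and tilt its head until the lamp points straight at the middle of the ball, and switch the lamp on by pressing down the raised end of the rocker switch on its base. Leave the stones on the riser and the things lying round about where they are.

Things in the scene. Friction and masses are not known exactly. Their poses are not given: they have to be found in the camera images.
- lamp: Spot lamp's heavy oblong black base, fixed, 108 (x) x 212 (y) x 27 mm high. Origin: on the desk under the swivel axis; its z is up, and the base runs from y = -155 to +57 mm. The fork and head stand on the swivel axis; the rocker switch is near the -y end, behind the lamp.
- lamp_swivel (a joint): Swivel of the aluminium fork about the vertical axis through the lamp's origin, stiff, stays where it is left; 0 = the beam lies along the lamp's +y, positive = counterclockwise from above; range -1.7 to 1.7 rad. The fork's two arms stand 45 mm either side of the axis, with black knobs of 30 mm diameter at the pivot, 128 mm over the outer faces of the knobs.
- lamp_tilt (a joint): Tilt of the head in the fork, stiff, stays where it is left; 0 = beam level, positive = nose down; range -0.65 to 0.95 rad.
- lamp_pivot (a point): Point on the head's axis where the tilt axis crosses it, 150 mm above the desk on the swivel axis. Axes as for lamp_lens.
- lamp_lens (a point): Centre of the lens on the front of the head. Its y axis is the beam, x to the right seen along the beam (the tilt axis), z up from the beam. The head is a grey barrel of 58 mm diameter from 50 mm behind the pivot to 46 mm before it, then a nose that widens to 69 mm diameter at the lens, 86 mm before the pivot.
- lamp_switch (a joint): Rocker switch, 24 x 46 mm, long way along the lamp's y: 0 = off (the end farther from the lamp stands raised by 7 mm), 0.3 = on (that end pressed down). It stays where it is left; pivot 118 mm behind the swivel axis, 34 mm above the desk.
- switch_raised_end (a point): Point on top of the rocker's raised end, to press straight down; about 45 mm above the desk when off, 133 mm behind the swivel axis.
- riser: White acrylic riser, 270 (x) x 105 (y) x 30 mm high, fixed; origin under its centre. It carries the three stones in a row.
- ball: Polished black ball, 56 mm diameter, in a low ring foot, 57 mm high in all, on the riser. Origin at the foot's underside.
- ball_middle (a point): Centre of the black ball, 29 mm above its underside: the aim point.
- egg: Stone egg, 44 mm wide, 55 mm high, standing on the riser.
- pyramid: Four-sided stone pyramid, 55 mm wide, 50 mm high, on the riser.
- brush: Dust brush lying on the desk, 165 x 24 x 23 mm.
- marker: Marker pen lying on the desk, 17 x 135 x 16 mm.
Things that resemble listed ones, but are neither listed nor needed, are in the scene too. What is shaped like the egg but purple is not meant.

How it is judged:
By the outcome, as a careful person would: the job done as asked, in the order asked, and still so for the second after the job is handed in, with the robot touching nothing.
It also fails if it takes over 61 s, if anything falls off the work surface, if the arm or the gripper's body presses on something with over 40 N, if the wrist force passes 120 N, or if a joint passes its speed limit or range.

## Working session

There is one attempt and no reset: what is moved stays moved. The work goes in short steps, Python scripts to look and compute and a tool call to move; the robot and the scene stay as the last step left them, time stands still between calls to the robot, and variables do not carry over. Pictures are saved under pics/ and viewed, about 8 in all and at most 12, crops included, and the job is handed in when it is done.

Besides the shell and the picture viewer there is one more tool, called after ">>>" as a command line: name --argument value ..., lists and objects as JSON in quotes. arm_command: Moves the arm, as the interface text tells. Shift numbers are shares of 0.08 m and turn numbers shares of 60 degrees, none past 1 either way. Its arguments: {"type":"object","properties":{"translation":{"type":"array"},"rotation":{"type":"array"},"grip":{"type":"array"}},"required":["translation","rotation","grip"]}

```bash
mkdir -p pics
cat > h.py <<'E'
import numpy as np, cv2
from rig import bot, eyes, models
def cap(n):
    s=bot.read_state(); c=eyes.capture(n)
    if 'hand_eye' in c:
        H=np.eye(4); H[:3,:3]=s['tcp_rot']; H[:3,3]=s['position']; W=H@np.array(c['hand_eye']); R=W[:3,:3].T; t=-R@W[:3,3]
    else:
        R=cv2.Rodrigues(np.array(c['rvec'],float))[0]; t=np.array(c['tvec'],float).ravel()
    return dict(im=c['image'],K=np.array(c['mtx']),d=np.array(c['dist_coeffs'],float),R=R,t=t)
def ray(c,uv):
    p=cv2.undistortPoints(np.array([[uv]],float),c['K'],c['d'])[0,0]
    d=c['R'].T@np.array([p[0],p[1],1]); return -c['R'].T@c['t'], d/np.linalg.norm(d)
def onz(c,uv,z):
    o,d=ray(c,uv); return o+d*(z-o[2])/d[2]
def proj(c,P):
    return cv2.projectPoints(np.atleast_2d(np.array(P,float)),cv2.Rodrigues(c['R'])[0],c['t'],c['K'],c['d'])[0][:,0]
def tri(cs,uvs):
    A=np.zeros((3,3));b=np.zeros(3)
    for c,u in zip(cs,uvs):
        o,d=ray(c,u);M=np.eye(3)-np.outer(d,d);A+=M;b+=M@o
    return np.linalg.solve(A,b)
E
python3 - <<'E'
from h import *
for n in ['scene','top']:
    c=cap(n); cv2.imwrite(f'pics/{n}0.png',cv2.resize(c['im'],(800,600)))
    print(n,(-c['R'].T@c['t']).round(3))
    for th in ['ball_middle','lamp_pivot','lamp_lens','switch_raised_end','lamp','ball','riser','egg','pyramid']:
        for r in models.spot_point(n,th)[:3]:
            print(th,round(r['conf'],2),(np.array(r['point'])*[512,384]).round(1))
E
```

```text
scene [ 0.076 -0.639  0.677]
ball_middle 0.57 [137.8 196.3]
lamp_pivot 0.72 [230.  210.6]
lamp_lens 0.83 [238.5 189. ]
switch_raised_end 0.73 [272.1 272.3]
lamp 0.7 [229.9 259.9]
ball 0.96 [141.  199.3]
riser 0.73 [171.4 197.5]
egg 0.76 [278.6 194.4]
egg 0.75 [175.5 225.5]
egg 0.66 [163.8 190.3]
pyramid 0.61 [187.1 177.4]
top [ 0.469 -0.128  1.194]
ball_middle 0.67 [163.6 247.4]
lamp_pivot 0.71 [278.5 231.6]
lamp_lens 0.96 [259.1 203.8]
lamp 0.89 [271.  236.1]
ball 0.61 [166.8 250. ]
riser 0.97 [169.9 215.6]
egg 0.75 [241.3 139.2]
egg 0.69 [212.6 234.7]
egg 0.54 [167.1 217.3]
pyramid 0.69 [169.3 187.9]
pyramid 0.46 [321.1 232.2]
```

View pics/scene0.png

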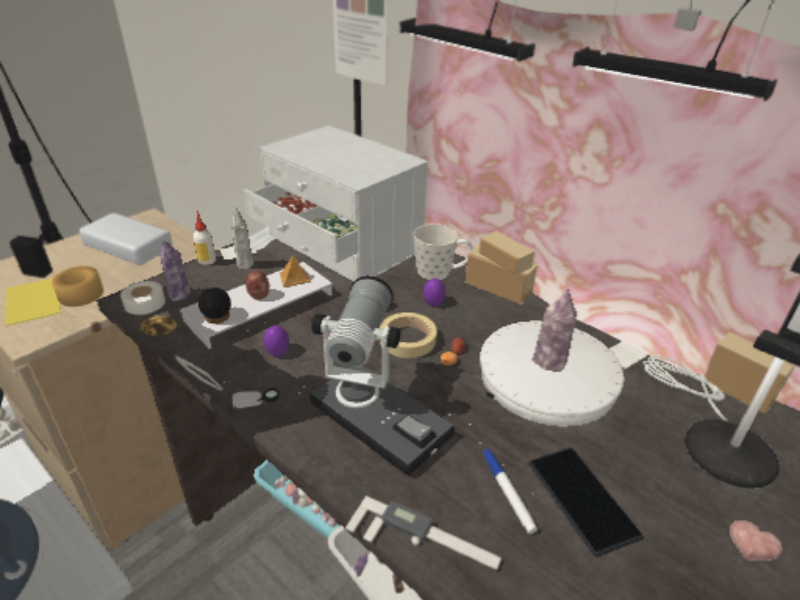

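View pics/top0.png

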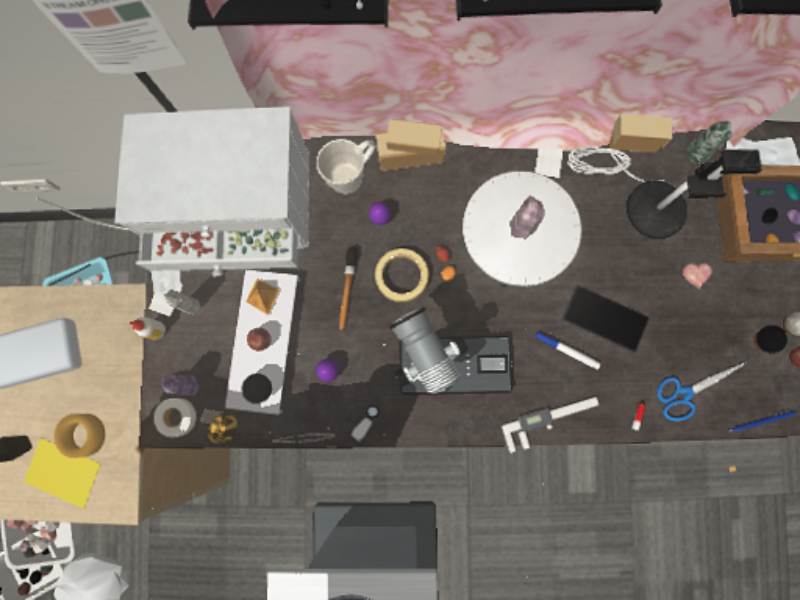

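Scene (800×600): lamp at (355,340), with its base running towards the viewer and the switch at (413,428). The black ball is at (214,304) on the riser, with the egg (257,284) and pyramid (294,271). Purple eggs at (276,341) and (434,292) are decoys. Other dark round thing: a black object at (771,338) in the top picture, not on the riser. In the top view the ball is at (257,387), the lamp nose at (408,320) and the switch at (491,363).

```bash
cat > est.py <<'E'
from h import *
from scipy.optimize import least_squares
def look(names):
    out={}
    for n in names:
        c=cap(n)
        for th in ['ball_middle','lamp_pivot','lamp_lens','switch_raised_end','lamp','ball']:
            r=models.spot_point(n,th)
            if r and r[0]['conf']>.4: out.setdefault(th,[]).append((c,np.array(r[0]['point'])*[512,384],r[0]['conf'],n))
    return out
E
python3 - <<'E'
from est import *
o=look(['scene','top','wrist'])
for k,v in o.items():
    print(k,[(n,round(f,2)) for _,_,f,n in v], tri([a[0] for a in v],[a[1] for a in v]).round(4) if len(v)>1 else '')
    z={'ball_middle':.059,'ball':.03,'lamp':0,'lamp_pivot':.15,'switch_raised_end':.045}.get(k)
    if z is not None:
        for c,u,f,n in v: print('   ',n,u.round(1),onz(c,u,z).round(4))
c=cap('top'); g=c['im']
# lamp base corners from the top picture, scaled later
crop=g[190:270,230:350]; cv2.imwrite('pics/lampcrop.png',cv2.resize(crop,None,fx=6,fy=6,interpolation=cv2.INTER_CUBIC))
s=bot.read_state(); print(s['time_s'],np.round(s['tcp_rot'],3))
E
```

```text
ball_middle [('scene', 0.87), ('top', 0.67)] [0.4935 0.1761 0.0431]
    scene [133.7 197.2] [0.4779 0.1599 0.059 ]
    top [163.5 246.9] [0.4987 0.1683 0.059 ]
lamp_pivot [('scene', 0.57), ('top', 0.94)] [ 0.5336 -0.1594  0.152 ]
    scene [228.1 211.8] [ 0.5337 -0.1563  0.15  ]
    top [278.  230.7] [ 0.5353 -0.1608  0.15  ]
lamp_lens [('scene', 0.6), ('top', 0.79)] [ 0.608  -0.1141  0.1573]
switch_raised_end [('scene', 0.48), ('top', 0.49)] [ 0.5313 -0.2866  0.0493]
    scene [269.2 273.4] [ 0.5341 -0.2839  0.045 ]
    top [320.6 233.4] [ 0.5319 -0.2875  0.045 ]
lamp [('scene', 0.63), ('top', 0.77)] [ 0.5329 -0.1453 -0.0028]
    scene [226.7 257.9] [ 0.5325 -0.1486  0.    ]
    top [271.  235.3] [ 0.5313 -0.1441  0.    ]
ball [('scene', 0.75), ('top', 0.82)] [ 0.5774 -0.0034 -0.0725]
    scene [271.2 273.4] [ 0.5481 -0.2788  0.03  ]
    top [164.  248.2] [0.4956 0.1742 0.03  ]
2.1 [[ 0.963  0.     0.269]
 [-0.269  0.     0.963]
 [ 0.    -1.     0.   ]]
```

View pics/lampcrop.png

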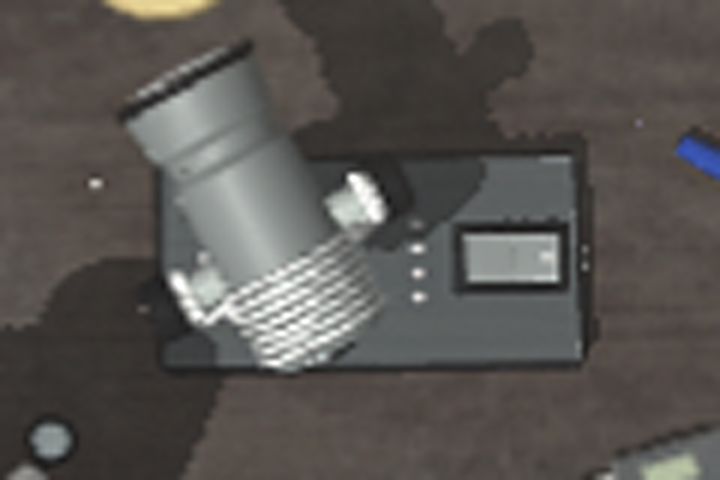

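```bash
cat > plan.py <<'E'
from h import *
from scipy.spatial.transform import Rotation as Ro
def yawR(yaw,tilt=0):
    # tool down, x at yaw; tilt turns about tool z
    a=np.radians(yaw); x=np.array([np.cos(a),np.sin(a),0]); y=np.array([0,0,-1.]); R=np.c_[x,y,np.cross(x,y)]
    return R@Ro.from_euler('z',tilt,degrees=True).as_matrix()
def rel(P0,R0,P1,R1):
    return (R0.T@(np.array(P1)-P0)/.08).round(3).tolist(), (Ro.from_matrix(R0.T@R1).as_rotvec(degrees=True)/60).round(3).tolist()
E
python3 - <<'E'
from plan import *
c=cap('top')
for p in [(162,152),(572,152),(580,362),(162,366)]:
    print('corner',onz(c,np.array(p)/6+[230,190]-0.42,.027).round(4))
for p in [(458,230),(568,230),(568,292),(458,292)]: print('sw',onz(c,np.array(p)/6+[230,190]-.42,.036).round(4))
e=eyes.capture('wrist'); print(np.round(e['hand_eye'],3),np.round(e['mtx'],0)[0])
g=cv2.cvtColor(c['im'],cv2.COLOR_BGR2GRAY)[230:265,148:185]
m=(g<28).astype(np.uint8); n,l,st,ce=cv2.connectedComponentsWithStats(m)
for i in range(1,n):
    if st[i,4]>60: print('dark',st[i],ce[i]+[148,230], onz(c,ce[i]+[148,230],.059).round(4))
P=np.array(bot.read_state()['position']);R=np.array(bot.read_state()['tcp_rot'])
wp=[((.25,.50,.25),-55),((.31,.40,.25),-90),((.37,.30,.25),-120),((.42,.20,.25),-149)]
for p,yw in wp:
    R1=yawR(yw); print(rel(P,R,p,R1)); P=np.array(p);R=R1
E
```

```text
corner [ 0.5911 -0.102   0.027 ]
corner [ 0.5873 -0.305   0.027 ]
corner [ 0.4843 -0.3047  0.027 ]
corner [ 0.4858 -0.1005  0.027 ]
sw [ 0.5493 -0.2463  0.036 ]
sw [ 0.5482 -0.3001  0.036 ]
sw [ 0.5181 -0.2989  0.036 ]
sw [ 0.5191 -0.2453  0.036 ]
[[ 0.     0.963  0.269 -0.073]
 [-0.    -0.269  0.963 -0.14 ]
 [ 1.    -0.    -0.    -0.001]
 [ 0.     0.     0.     1.   ]] [316.   0. 249.]
([1.326, -0.068, -0.952], [-0.0, 0.656, -0.0])
([1.454, 0.0, -0.103], [0.0, 0.583, 0.0])
([1.25, 0.0, 0.75], [0.0, 0.5, 0.0])
([0.77, 0.0, 1.166], [0.0, 0.483, 0.0])
```

```bash
cat >> plan.py <<'E'
def route(P1,yaw1,N,tilt1=0,P=None,yaw0=None):
    s=bot.read_state()
    R=np.array(s['tcp_rot']);P=np.array(s['position'])
    if yaw0 is None: yaw0=np.degrees(np.arctan2(R[1,0],R[0,0]))
    for i in range(1,N+1):
        f=i/N; p=P+(np.array(P1)-P)/(N+1-i); R1=yawR(yaw0+(yaw1-yaw0)*f,tilt1*f); print(*rel(P,R,p,R1)); P=p;R=R1
E
python3 - <<'E'
from plan import *
route((.42,.20,.25),-149,6)
E
```

```text
[0.73, -0.011, -0.665] [-0.0, 0.37, -0.0]
[0.928, -0.011, -0.339] [0.0, 0.37, 0.0]
[0.987, -0.011, 0.037] [0.0, 0.37, 0.0]
[0.9, -0.011, 0.408] [0.0, 0.37, 0.0]
[0.679, -0.011, 0.718] [0.0, 0.37, 0.0]
[0.357, -0.011, 0.921] [0.0, 0.37, 0.0]
```

>>> arm_command --translation '[[0.73, -0.01, -0.665], [0.73, -0.01, -0.665], [0.73, -0.01, -0.665]]' --rotation '[[0, 0.37, 0], [0, 0.37, 0], [0, 0.37, 0]]' --grip '[-1, -1, -1]'

```text
time_s: 2.5
position: [0.2115, 0.5319, 0.2452]
tcp_rot: [[0.785, -0.0, 0.619], [-0.619, -0.003, 0.785], [0.001, -1.0, -0.002]]
force: [-0.4, -0.3, 0.0]
opening: 1.0
```

>>> arm_command --translation '[[0.93, -0.01, -0.34], [0.93, -0.01, -0.34], [0.93, -0.01, -0.34]]' --rotation '[[0, 0.37, 0], [0, 0.37, 0], [0, 0.37, 0]]' --grip '[-1, -1, -1]'

```text
time_s: 2.8
position: [0.2537, 0.465, 0.2462]
tcp_rot: [[0.493, -0.0, 0.87], [-0.87, -0.002, 0.493], [0.002, -1.0, -0.001]]
force: [-0.3, 0.7, 0.6]
opening: 1.005
```

Works as planned; continue.

>>> arm_command --translation '[[0.985, -0.01, 0.035], [0.985, -0.01, 0.035], [0.985, -0.01, 0.035]]' --rotation '[[0, 0.37, 0], [0, 0.37, 0], [0, 0.37, 0]]' --grip '[-1, -1, -1]'

```text
time_s: 3.1
position: [0.2956, 0.3984, 0.2471]
tcp_rot: [[0.127, 0.0, 0.992], [-0.992, -0.001, 0.127], [0.001, -1.0, 0.0]]
force: [0.8, 0.2, 0.5]
opening: 1.0
```

>>> arm_command --translation '[[0.9, -0.01, 0.41], [0.9, -0.01, 0.41], [0.9, -0.01, 0.41]]' --rotation '[[0, 0.37, 0], [0, 0.37, 0], [0, 0.37, 0]]' --grip '[-1, -1, -1]'

```text
time_s: 3.4
position: [0.3381, 0.3318, 0.248]
tcp_rot: [[-0.257, 0.001, 0.966], [-0.966, -0.001, -0.257], [0.0, -1.0, 0.001]]
force: [1.2, 0.4, -0.6]
opening: 1.001
```

>>> arm_command --translation '[[0.68, -0.01, 0.72], [0.68, -0.01, 0.72], [0.68, -0.01, 0.72]]' --rotation '[[0, 0.37, 0], [0, 0.37, 0], [0, 0.37, 0]]' --grip '[-1, -1, -1]'

```text
time_s: 3.7
position: [0.3808, 0.2648, 0.2489]
tcp_rot: [[-0.603, 0.002, 0.797], [-0.797, -0.0, -0.603], [-0.001, -1.0, 0.002]]
force: [0.4, -0.5, -0.7]
opening: 0.999
```

>>> arm_command --translation '[[0.36, -0.01, 0.92], [0.36, -0.01, 0.92], [0.36, -0.01, 0.92], [0.36, -0.01, 0.92]]' --rotation '[[0, 0.37, 0], [0, 0.37, 0], [0, 0.37, 0], [0, 0.37, 0]]' --grip '[-1, -1, -1, -1]'

```text
time_s: 4.1
position: [0.4211, 0.1992, 0.2495]
tcp_rot: [[-0.857, 0.0, 0.516], [-0.516, 0.0, -0.857], [-0.0, -1.0, 0.0]]
force: [0.2, 0.2, 0.5]
opening: 1.001
```

Run:
```python
from plan import *
s=bot.read_state(); print(np.round(s['joint_positions'],1),s['position'])
c=cap('wrist'); cv2.imwrite('pics/w1.png',c['im'])
for th in ['ball_middle','lamp_pivot','lamp_lens','egg']:
    for r in models.spot_point('wrist',th)[:2]:
        u=np.array(r['point'])*[512,384]; print(th,round(r['conf'],2),u.round(1),onz(c,u,.059).round(4))
print(proj(c,[[.497,.168,.059],[.536,-.155,.15]]))
route((.566,-.135,.255),-149,4)
```

```text
[ 11.5  17.6 103.9   0.   58.5  70.5] [0.42108098 0.1992324  0.24947957]
ball_middle 0.77 [309.4 132. ] [0.4921 0.1681 0.059 ]
egg 0.94 [356.7  52.3] [0.5811 0.1713 0.059 ]
egg 0.83 [401.2 161.8] [0.5174 0.066  0.059 ]
[[312.1475972  127.96665685]
 [627.75451194 282.62908087]]
[0.155, -0.018, 1.133] [0.0, 0.001, 0.0]
[0.153, -0.018, 1.133] [0.0, 0.001, 0.0]
[0.152, -0.018, 1.133] [0.0, 0.001, 0.0]
[0.15, -0.018, 1.133] [0.0, 0.001, 0.0]
```

View pics/w1.png

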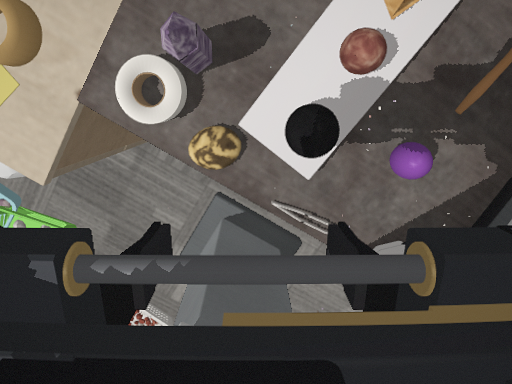

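The wrist view shows the black ball on the riser at (312,131), the red egg at (363,50) and the purple decoy at (411,160). The black ball is the right target.

Run:
```python
from plan import *
c=cap('wrist'); g=cv2.cvtColor(c['im'],cv2.COLOR_BGR2GRAY)[90:170,270:355]
n,l,st,ce=cv2.connectedComponentsWithStats((g<45).astype(np.uint8))
i=1+np.argmax(st[1:,4]); cn=max(cv2.findContours((l==i).astype(np.uint8),0,1)[0],key=len)
e=cv2.fitEllipse(cn); print(st[i],e); u=np.array(e[0])+[270,90]
print(onz(c,u,.059).round(4))
t=cap('top');g=t['im'][235:262,150:180].max(2); n,l,st,ce=cv2.connectedComponentsWithStats((g<45).astype(np.uint8));print(st[1:],ce[1:]+[150,235]); i=1+np.argmax(st[1:,4]); print(onz(t,ce[i]+[150,235],.059).round(4))
route((.566,-.135,.255),-149,5)
```

```text
[  17   14   54   54 2222] ((43.64657974243164, 40.29166793823242), (51.65763854980469, 52.94554138183594), 51.28300857543945)
[0.4948 0.1668 0.059 ]
[[ 9  5  5  3  6]
 [18  5  5  5  5]
 [ 6 10  1  2  2]
 [11 13 13  9 21]
 [ 0 17  1  1  1]
 [ 6 16  1  1  1]
 [ 1 19  4  6  6]
 [ 7 18  3  3  3]
 [12 19  1  1  1]
 [ 5 26  1  1  1]] [[160.66666667 240.66666667]
 [170.         242.        ]
 [156.         245.5       ]
 [168.33333333 253.47619048]
 [150.         252.        ]
 [156.         251.        ]
 [152.5        256.5       ]
 [158.         254.        ]
 [162.         254.        ]
 [155.         261.        ]]
[0.4798 0.1537 0.059 ]
[0.123, -0.014, 0.906] [0.0, 0.001, 0.0]
[0.123, -0.014, 0.906] [0.0, 0.001, 0.0]
[0.122, -0.014, 0.906] [0.0, 0.001, 0.0]
[0.121, -0.014, 0.906] [0.0, 0.001, 0.0]
[0.12, -0.014, 0.907] [0.0, 0.001, 0.0]
```

>>> arm_command --translation '[[0.12, -0.014, 0.906], [0.12, -0.014, 0.906]]' --rotation '[[0, 0, 0], [0, 0, 0]]' --grip '[-1, -1]'

```text
time_s: 4.65
position: [0.4508, 0.1321, 0.2507]
tcp_rot: [[-0.854, 0.002, 0.52], [-0.52, -0.001, -0.854], [-0.001, -1.0, 0.002]]
force: [-0.3, -0.6, 0.4]
opening: 1.0
```

>>> arm_command --translation '[[0.12, -0.014, 0.906], [0.12, -0.014, 0.906]]' --rotation '[[0, 0, 0], [0, 0, 0]]' --grip '[-1, -1]'

```text
time_s: 4.85
position: [0.4808, 0.0637, 0.2519]
tcp_rot: [[-0.856, 0.002, 0.517], [-0.517, -0.001, -0.856], [-0.001, -1.0, 0.002]]
force: [0.8, -0.3, 1.2]
opening: 1.001
```

>>> arm_command --translation '[[0.12, -0.014, 0.906], [0.12, -0.014, 0.906]]' --rotation '[[0, 0, 0], [0, 0, 0]]' --grip '[-1, -1]'

```text
time_s: 5.05
position: [0.5103, -0.0038, 0.253]
tcp_rot: [[-0.856, 0.002, 0.517], [-0.517, -0.002, -0.856], [-0.001, -1.0, 0.003]]
force: [-0.0, 0.5, 0.4]
opening: 0.998
```

>>> arm_command --translation '[[0.12, -0.014, 0.906], [0.12, -0.014, 0.906], [0.12, -0.014, 0.906]]' --rotation '[[0, 0, 0], [0, 0, 0], [0, 0, 0]]' --grip '[-1, -1, -1]'

```text
time_s: 5.35
position: [0.5396, -0.0709, 0.2539]
tcp_rot: [[-0.857, 0.002, 0.515], [-0.515, -0.001, -0.857], [-0.001, -1.0, 0.002]]
force: [-0.4, 0.3, -0.8]
opening: 1.0
```

Run:
```python
from plan import *
s=bot.read_state(); print(s['time_s'],np.round(s['joint_positions'],1),s['position'])
c=cap('wrist'); cv2.imwrite('pics/w2.png',c['im'])
for th,z in [('lamp_pivot',.15),('lamp_lens',.155)]:
    for r in models.spot_point('wrist',th)[:1]:
        u=np.array(r['point'])*[512,384]; print(th,round(r['conf'],2),u.round(1),onz(c,u,z).round(4))
```

```text
5.35 [-19.2  23.3  93.2  -0.   63.3  39.8] [ 0.53957315 -0.07091917  0.25390151]
lamp_pivot 0.96 [327.2 249.5] [ 0.5348 -0.1523  0.15  ]
lamp_lens 0.64 [341.7 154.1] [ 0.6075 -0.1138  0.155 ]
```

View pics/w2.png

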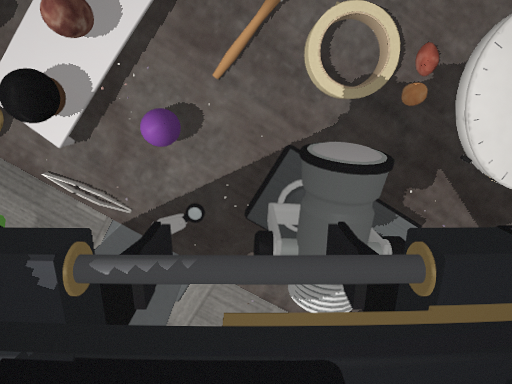

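The lamp's head lies under the gripper: lens at (345,157), barrel at (338,215). It agrees with the pivot estimate (0.535,-0.155) and a beam yaw of about 29.5°. I'll grip the barrel about 38 mm ahead of the pivot.

Run:
```python
from plan import *
route((.5676,-.1355,.235),-150.5,1)
```

```text
[0.115, 0.229, 0.934] [0.002, 0.029, 0.001]
```

>>> arm_command --translation '[[0.115, 0, 0.934], [0.115, 0, 0.934], [0.115, 0.23, 0.934], [0.115, 0.23, 0.934]]' --rotation '[[0.002, 0.029, 0.001], [0.002, 0.029, 0.001], [0.002, 0.029, 0.001], [0.002, 0.029, 0.001]]' --grip '[-1, -1, -1, -1]'

```text
time_s: 5.9
position: [0.5666, -0.1349, 0.2334]
tcp_rot: [[-0.87, -0.003, 0.492], [-0.492, 0.001, -0.87], [0.002, -1.0, -0.003]]
force: [-0.3, 0.3, -0.0]
opening: 0.995
```

Run:
```python
from plan import *
s=bot.read_state(); print(s['time_s'],s['position'],s['force'])
c=cap('wrist'); cv2.imwrite('pics/w3.png',c['im'])
for th in ['lamp_pivot','lamp_lens']:
    for r in models.spot_point('wrist',th)[:1]:
        u=np.array(r['point'])*[512,384]; print(th,round(r['conf'],2),u.round(1),onz(c,u,.155).round(4))
```

```text
5.9 [ 0.56655998 -0.13487637  0.23339813] [-0.28880781  0.33671736 -0.04512869]
lamp_lens 0.8 [251.2 145.7] [ 0.6065 -0.1145  0.155 ]
```

View pics/w3.png

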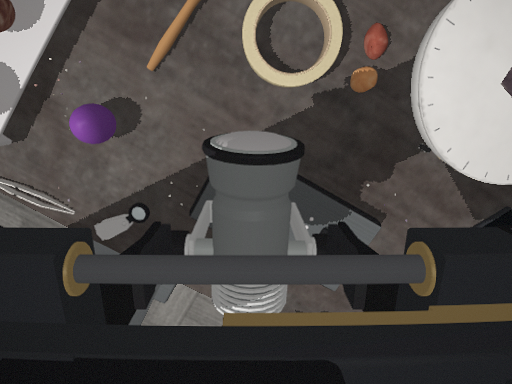

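Lens at (253,147), barrel centred at column 250 between the fingers, straight up the picture: aligned. Descend and grip.

>>> arm_command --translation '[[0, 0.4, 0], [0, 0.75, 0], [0, 0.98, 0], [0, 0.98, 0]]' --rotation '[[0, 0, 0], [0, 0, 0], [0, 0, 0], [0, 0, 0]]' --grip '[-1, -1, -1, -1]'

```text
time_s: 6.45
position: [0.5669, -0.1351, 0.1553]
tcp_rot: [[-0.87, -0.003, 0.493], [-0.493, 0.001, -0.87], [0.002, -1.0, -0.002]]
force: [-0.5, -0.8, 0.3]
opening: 0.997
```

>>> arm_command --translation '[[0, 0, 0], [0, 0, 0], [0, 0, 0], [0, 0, 0], [0, 0, 0]]' --rotation '[[0, 0, 0], [0, 0, 0], [0, 0, 0], [0, 0, 0], [0, 0, 0]]' --grip '[0, 0.3, 0.6, 1, 1]'

```text
time_s: 6.95
position: [0.5685, -0.1356, 0.1577]
tcp_rot: [[-0.872, 0.002, 0.49], [-0.49, 0.001, -0.872], [-0.002, -1.0, 0.0]]
force: [-0.4, 3.9, 3.1]
opening: 0.654
```

>>> arm_command --translation '[[0.003, 0, -0.057], [0.0135, 0, -0.113], [0.03, 0, -0.168], [0.053, 0, -0.22], [0.082, 0, -0.269]]' --rotation '[[0, -0.113, 0], [0, -0.227, 0], [0, -0.34, 0], [0, -0.453, 0], [0, -0.567, 0]]' --grip '[1, 1, 1, 1, 1]'

```text
time_s: 7.45
position: [0.5524, -0.1197, 0.1575]
tcp_rot: [[-0.444, 0.003, 0.896], [-0.896, 0.001, -0.444], [-0.002, -1.0, 0.002]]
force: [1.1, 4.4, 2.2]
opening: 0.652
```

>>> arm_command --translation '[[0.003, 0, -0.057], [0.0135, 0, -0.113], [0.03, 0, -0.168], [0.053, 0, -0.22], [0.08, 0, -0.265]]' --rotation '[[0, -0.113, 0], [0, -0.227, 0], [0, -0.34, 0], [0, -0.453, 0], [0, -0.56, 0]]' --grip '[1, 1, 1, 1, 1]'

```text
time_s: 7.95
position: [0.5305, -0.1156, 0.1575]
tcp_rot: [[0.126, 0.003, 0.992], [-0.992, 0.002, 0.126], [-0.002, -1.0, 0.003]]
force: [1.6, 5.6, 4.3]
opening: 0.654
```

Run:
```python
from plan import *
s=bot.read_state(); print(s['time_s'],s['position'],s['force'],np.round(s['joint_positions'],1))
cs={};o={}
for n in ['scene','top']:
    c=cap(n)
    for th in ['lamp_lens','lamp_pivot']:
        r=models.spot_point(n,th)
        if r: o.setdefault(th,[]).append((c,np.array(r[0]['point'])*[512,384])); print(n,th,round(r[0]['conf'],2),o[th][-1][1].round(1))
for k,v in o.items():
    if len(v)>1: print(k,tri([a[0] for a in v],[a[1] for a in v]).round(4))
```

```text
7.95 [ 0.53051146 -0.11559001  0.15750092] [1.57612694 5.58011852 4.29624282] [-24.2  30.9  98.7   0.2  50.3 -31.6]
scene lamp_lens 0.64 [200.9 194.3]
scene lamp_pivot 0.86 [230.7 213.2]
top lamp_lens 0.64 [244.5 234. ]
top lamp_pivot 0.59 [321.5 235.3]
lamp_lens [ 0.5273 -0.0724  0.1598]
lamp_pivot [ 0.4946 -0.2462  0.2251]
```

>>> arm_command --translation '[[-0.006, 0.042, 0], [-0.009, 0.085, 0], [-0.008, 0.128, 0], [-0.004, 0.17, 0], [-0.004, 0.17, 0]]' --rotation '[[0, 0, -0.083], [0, 0, -0.167], [0, 0, -0.25], [0, 0, -0.333], [0, 0, -0.333]]' --grip '[1, 1, 1, 1, 1]'

```text
time_s: 8.75
position: [0.5303, -0.1154, 0.1432]
tcp_rot: [[0.12, 0.044, 0.992], [-0.931, -0.341, 0.128], [0.344, -0.939, -0.0]]
force: [-0.2, 5.2, 1.8]
opening: 0.653
```

```bash
cat > chk.py <<'E'
from plan import *
s=bot.read_state(); print(s['time_s'],s['position'],s['force'],np.round(s['joint_positions'],1))
o={}
for n in ['scene','top','wrist']:
    c=cap(n)
    for th in ['lamp_lens']:
        r=models.spot_point(n,th)
        if r and r[0]['conf']>.5: o.setdefault(th,[]).append((c,np.array(r[0]['point'])*[512,384])); print(n,th,round(r[0]['conf'],2),o[th][-1][1].round(1))
    if n!='top':
        p=proj(c,[[.5275,-.08,.13]])[0]; x,y=np.clip(p-[80,60],0,[352,264]).astype(int)
        cv2.imwrite('pics/%s_%.0f.png'%(n,s['time_s']*100),cv2.resize(c['im'] if n=='wrist' else c['im'][y:y+120,x:x+160],(640,480),interpolation=cv2.INTER_CUBIC)); print('crop',x,y)
piv=np.array([.535,-.154,.15]); B=np.array([.495,.167,.059])
for k,v in o.items():
    for a in ([v,v[:2]] if len(v)>2 else [v]):
        L=tri([q[0] for q in a],[q[1] for q in a]); d=L-piv
        f=lambda d:(np.degrees(np.arctan2(d[1],d[0])).round(1),np.degrees(np.arctan2(-d[2],np.hypot(d[0],d[1]))).round(1))
        print(L.round(4),np.linalg.norm(d).round(4),'yaw,tilt',f(d),'want',f(B-piv))
E
python3 chk.py; ls pics
```

```text
8.75 [ 0.530313   -0.11537595  0.14324212] [-0.24941522  5.24829162  1.79243419] [-14.4  32.5 103.5 -29.6  40.2   0.4]
scene lamp_lens 0.82 [199.8 204.3]
crop 123 145
wrist lamp_lens 0.9 [251.2 163.7]
crop 172 122
[ 0.5249 -0.0694  0.1306] 0.0874 yaw,tilt (np.float64(96.8), np.float64(12.8)) want (np.float64(97.1), np.float64(15.7))
lampcrop.png
scene0.png
scene_875.png
top0.png
w1.png
w2.png
w3.png
wrist_875.png
```

```bash
cat > ov.py <<'E'
from plan import *
import sys
piv=np.array([.535,-.154,.15])
def model(yaw,tilt,s,r,N=72):
    a,t=np.radians([yaw,tilt]); b=np.array([np.cos(a)*np.cos(t),np.sin(a)*np.cos(t),-np.sin(t)])
    x=np.array([np.sin(a),-np.cos(a),0]); z=np.cross(x,b); w=np.linspace(0,2*np.pi,N)
    return piv+b*s+r*(np.outer(np.cos(w),x)+np.outer(np.sin(w),z))
def draw(c,yaw,tilts,name,S=6,box=(75,55)):
    p=proj(c,[piv+[-.007,.06,-.02]])[0]; x0,y0=(p-np.array(box)/2).astype(int); x0=max(x0,0);y0=max(y0,0)
    raw=cv2.resize(c['im'][y0:y0+box[1],x0:x0+box[0]],None,fx=S,fy=S,interpolation=cv2.INTER_CUBIC); im=raw.copy()
    for t,col in zip(tilts,[(0,0,255),(0,255,0),(255,0,0)]):
        for s,r in [(.086,.0345)]:
            q=(proj(c,model(yaw,t,s,r))-[x0,y0]+.5)*S
            cv2.polylines(im,[q.astype(np.int32)],True,col,1)
    return np.hstack([raw,im])
if __name__=='__main__':
    y=float(sys.argv[1]); ts=[float(v) for v in sys.argv[2].split(',')]
    a=draw(cap('scene'),y,ts,'',5,(78,58)); b=draw(cap('wrist'),y,ts,'',5 if 0 else 3,(130,96))
    cv2.imwrite(sys.argv[3],np.vstack([a[:290,:780],b[:288,:780]]))
E
python3 ov.py 97 10,13,16 pics/ov1.png
```

```text
(no output)
```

View pics/ov1.png

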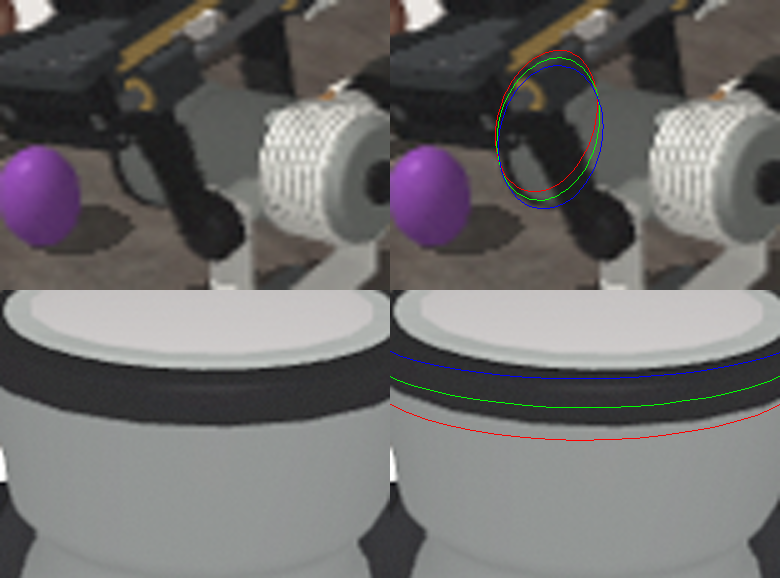

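The wrist crop puts the rim's front edge between the 16° and 18° outlines, the scene crop near 15°. Release, rise clear and measure unobstructed.

>>> arm_command --translation '[[0, 0, 0], [0, 0, 0], [0, 0, 0], [0, 0, 0], [0, 0, 0]]' --rotation '[[0, 0, 0], [0, 0, 0], [0, 0, 0], [0, 0, 0], [0, 0, 0]]' --grip '[0, -0.5, -1, -1, -1]'

```text
time_s: 9.65
position: [0.5307, -0.1181, 0.1435]
tcp_rot: [[0.113, 0.044, 0.993], [-0.932, -0.34, 0.121], [0.343, -0.939, 0.002]]
force: [0.2, -0.8, 0.3]
opening: 0.929
```

>>> arm_command --translation '[[0, -0.3, 0], [0, -0.7, 0], [0, -1, 0], [0, -1, 0]]' --rotation '[[0, 0, 0], [0, 0, 0], [0, 0, 0], [0, 0, 0]]' --grip '[-1, -1, -1, -1]'

```text
time_s: 10.05
position: [0.5289, -0.0899, 0.2217]
tcp_rot: [[0.113, 0.051, 0.992], [-0.932, -0.341, 0.124], [0.345, -0.939, 0.008]]
force: [1.3, 0.2, 0.6]
opening: 0.996
```

Run:
```python
from plan import *
s=bot.read_state();print(s['position'],np.round(s['joint_positions'],1))
route((.52,-.245,.30),-83,2,20)
```

```text
[ 0.52893865 -0.0898958   0.22169699] [-11.7  25.  100.3 -24.9  50.3  -3.4]
[1.066, -0.131, -0.171] [-0.008, 0.002, 0.503]
[0.856, -0.648, -0.173] [-0.0, -0.001, 0.167]
```

Run:
```python
from plan import *
s=bot.read_state();P=np.array(s['position']);R=np.array(s['tcp_rot'])
for p,t in [((.53,-.11,.28),-10),((.532,-.18,.29),0),((.534,-.25,.28),0)]:
    R1=yawR(-83,t);print(*rel(P,R,p,R1));P=np.array(p);R=R1
```

```text
[0.487, -0.598, -0.012] [-0.008, -0.0, 0.17]
[0.88, 0.028, -0.082] [0.0, -0.0, 0.167]
[0.872, 0.125, -0.082] [0.0, 0.0, 0.0]
```

>>> arm_command --translation '[[0.3, -0.598, -0.01], [0.487, -0.598, -0.01], [0.487, -0.598, -0.01]]' --rotation '[[-0.008, 0, 0.08], [-0.008, 0, 0.17], [-0.008, 0, 0.17]]' --grip '[-1, -1, -1]'

```text
time_s: 10.35
position: [0.531, -0.1141, 0.2791]
tcp_rot: [[0.115, 0.021, 0.993], [-0.978, -0.173, 0.116], [0.174, -0.985, 0.0]]
force: [1.0, -0.6, 0.1]
opening: 0.996
```

>>> arm_command --translation '[[0.5, 0.028, -0.08], [0.88, 0.028, -0.08], [0.88, 0.028, -0.08]]' --rotation '[[0, 0, 0.08], [0, 0, 0.167], [0, 0, 0.167]]' --grip '[-1, -1, -1]'

```text
time_s: 10.65
position: [0.5313, -0.1859, 0.2857]
tcp_rot: [[0.114, -0.006, 0.994], [-0.994, -0.0, 0.114], [-0.0, -1.0, -0.006]]
force: [-0.5, 0.6, -0.0]
opening: 1.0
```

>>> arm_command --translation '[[0.5, 0.125, -0.08], [0.87, 0.125, -0.08], [0.87, 0.125, -0.08], [0.87, 0.125, -0.08]]' --rotation '[[0, 0, 0], [0, 0, 0], [0, 0, 0], [0, 0, 0]]' --grip '[1, 1, 1, 1]'

```text
time_s: 11.05
position: [0.5316, -0.2491, 0.2746]
tcp_rot: [[0.119, -0.01, 0.993], [-0.993, 0.004, 0.119], [-0.005, -1.0, -0.009]]
force: [-0.0, 0.4, 0.1]
opening: 0.723
```

```bash
python3 chk.py
python3 - <<'E'
from ov import *
T=[]
for n in ['scene','wrist']:
    c=cap(n); np.savez('c_'+n,**c)
    p=proj(c,[piv+[-.003,.035,-.01]])[0]; print(n,p,proj(c,[[.495,.167,.059]])[0])
    b=(80,60) if n=='scene' else (200,150); x0,y0=np.clip((p-np.array(b)/2).astype(int),0,[512-b[0],384-b[1]]); S=400/b[0]
    print(n,x0,y0,S)
    T.append(cv2.resize(c['im'][y0:y0+b[1],x0:x0+b[0]],(400,300),interpolation=cv2.INTER_CUBIC))
cv2.imwrite('pics/two.png',np.hstack(T))
E
```

```text
11.05 [ 0.53162202 -0.249067    0.27462722] [-0.02916068  0.39496536  0.11086758] [-35.9  25.6  85.3  -0.1  69.7 -42.7]
scene lamp_lens 0.96 [203.6 207.2]
crop 123 145
top lamp_lens 0.88 [249.6 230.9]
crop 189 0
[ 0.533  -0.081   0.1238] 0.0776 yaw,tilt (np.float64(91.6), np.float64(19.8)) want (np.float64(97.1), np.float64(15.7))
scene [216.3766627  208.56175786] [137.56217442 193.54116869]
scene 176 178 5.0
wrist [268.58984661  32.19486021] [ 264.19595082 -264.04316667]
wrist 168 0 2.0
```

View pics/two.png

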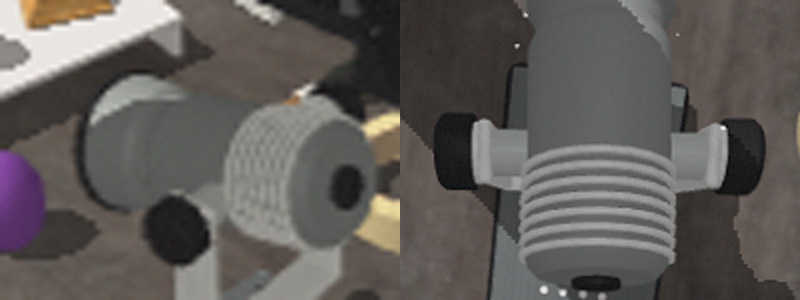

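```bash
cat > fit.py <<'E'
from ov import *
from scipy.optimize import least_squares
import ov
def fit(cs,cw,rim,hs,hw,kn,lens=None,w=None):
    def axis(y,t):
        a,t=np.radians([y,t]); return np.array([np.cos(a)*np.cos(t),np.sin(a)*np.cos(t),-np.sin(t)])
    def res(q,parts=False):
        y,t,s,dx,dy,dz=q; ov.piv=np.array([.535,-.154,.15])+np.array([dx,dy,dz])/1000
        b=axis(y,t); r=[]
        E=proj(cs,model(y,t,.086,.0345,180))
        ri=[np.sqrt(((E-p)**2).sum(1).min()) for p in rim] if len(rim) else []
        h1=(proj(cs,[ov.piv-b*s/1000])[0]-hs); h2=(proj(cw,[ov.piv-b*s/1000])[0]-hw)
        x=np.array([np.sin(np.radians(y)),-np.cos(np.radians(y)),0])
        k=(proj(cw,[ov.piv-x*.064,ov.piv+x*.064])-kn).ravel()
        l=(proj(cs,[ov.piv+b*.086])[0]-lens)/2 if lens is not None else []
        if parts: print('rim',np.round(ri,1),'h',h1.round(1),h2.round(1),'k',k.round(1),np.round(l,1))
        return np.r_[ri,h1,h2/2,k/2,l,np.array([dx,dy,dz])/2,(s-50)/3]
    q=least_squares(res,[95,16,50,0,0,0],diff_step=1e-3).x; res(q,True)
    print('yaw %.2f tilt %.2f s %.1f d %s'%(q[0],q[1],q[2],q[3:].round(1)))
    B=np.array([.495,.167,.059]);d=B-ov.piv
    print('want',np.degrees(np.arctan2(d[1],d[0])).round(2),np.degrees(np.arctan2(-d[2],np.hypot(*d[:2]))).round(2))
    return q
E
python3 - <<'E'
from fit import *
cs=dict(np.load('c_scene.npz'));cw=dict(np.load('c_wrist.npz'))
S=lambda p:np.array(p)/5+[176,178]-.4
W=lambda p:(np.array(p)-[400,0])/2+[168,0]-.25
rim=[S(p) for p in [(78,150),(83,120),(100,92),(125,75),(150,70),(90,180),(105,200),(125,212)]]
fit(cs,cw,rim,S((347,188)),W((597,283)),np.array([W((437,150)),W((764,156))]))
fit(cs,cw,rim[:0],S((347,188)),W((597,283)),np.array([W((437,150)),W((764,156))]),np.array([203.6,207.2]))
E
```

```text
rim [0.1 0.2 0.5 0.8 0.1 1.2 1.  0.2] h [ 0.3 -0.8] [ 0.2 -0.7] k [ 2.2 -0.2 -2.1  2.3] []
yaw 95.18 tilt 16.58 s 51.4 d [ 1.  -0.2  0.1]
want 97.27 15.71
rim [] h [ 0.3 -0.7] [ 0.1 -0.8] k [ 1.6  0.2 -2.7  1. ] [-1.  -0.7]
yaw 95.78 tilt 16.45 s 51.6 d [0.4 0.1 0. ]
want 97.18 15.71
```

Run:
```python
from plan import *
s=bot.read_state();P=np.array(s['position']);R=np.array(s['tcp_rot'])
for p in [(.533,-.185,.305),(.533,-.123,.305)]:
    R1=yawR(-83);print(*rel(P,R,p,R1));P=np.array(p);R=R1
```

```text
[-0.797, -0.352, 0.098] [0.006, -0.0, -0.002]
[-0.769, 0.0, 0.094] [0.0, 0.0, 0.0]
```

>>> arm_command --translation '[[-0.4, -0.35, 0.1], [-0.8, -0.35, 0.1], [-0.8, -0.35, 0.1]]' --rotation '[[0.006, 0, 0], [0.006, 0, 0], [0.006, 0, 0]]' --grip '[-1, -1, -1]'

```text
time_s: 11.75
position: [0.5325, -0.1818, 0.3056]
tcp_rot: [[0.124, -0.0, 0.992], [-0.992, 0.004, 0.124], [-0.004, -1.0, 0.0]]
force: [-0.0, -0.2, 0.1]
opening: 0.546
```

>>> arm_command --translation '[[-0.4, 0, 0.09], [-0.77, 0, 0.09], [-0.77, 0, 0.09], [-0.77, 0, 0.09]]' --rotation '[[0, 0, 0], [0, 0, 0], [0, 0, 0], [0, 0, 0]]' --grip '[-1, -1, -1, -1]'

```text
time_s: 12.15
position: [0.5329, -0.1235, 0.3049]
tcp_rot: [[0.122, -0.0, 0.993], [-0.993, 0.002, 0.122], [-0.002, -1.0, 0.0]]
force: [-0.3, 0.2, 1.1]
opening: 0.905
```

Run:
```python
from ov import *
s=bot.read_state();print(s['time_s'],s['position'])
c=cap('wrist'); np.savez('c_w2',**c)
for th in ['lamp_pivot','lamp_lens']:
    for r in models.spot_point('wrist',th)[:1]: print(th,r['conf'],np.array(r['point'])*[512,384])
print(proj(c,[piv,[.495,.167,.059]]))
p=proj(c,[piv+[-.003,.03,0]])[0]; b=np.array((200,150)); x0,y0=(p-b/2).astype(int); print(x0,y0)
im=cv2.resize(c['im'][y0:y0+150,x0:x0+200],(800,600),interpolation=cv2.INTER_CUBIC)
for yw,col in [(95.3,(0,0,255)),(97.3,(0,255,0))]:
    q=(proj(c,model(yw,16.5,.086,.0345))-[x0,y0]+.5)*4; cv2.polylines(im,[q.astype(np.int32)],True,col,1)
    a=np.radians(yw); x=np.array([np.sin(a),-np.cos(a),0])
    for k in (-.064,.064): 
        u=(proj(c,[piv+k*x])[0]-[x0,y0]+.5)*4; cv2.drawMarker(im,tuple(int(v) for v in u),col,0,8,1)
cv2.imwrite('pics/w4.png',im)
```

```text
12.15 [ 0.53290737 -0.12349952  0.30490184]
lamp_pivot 0.86 [246.9888 214.3872]
lamp_lens 0.72 [248.0128 127.7184]
[[ 247.1534048   212.00426414]
 [ 246.55864328 -110.63223125]]
147 107
```

View pics/w4.png

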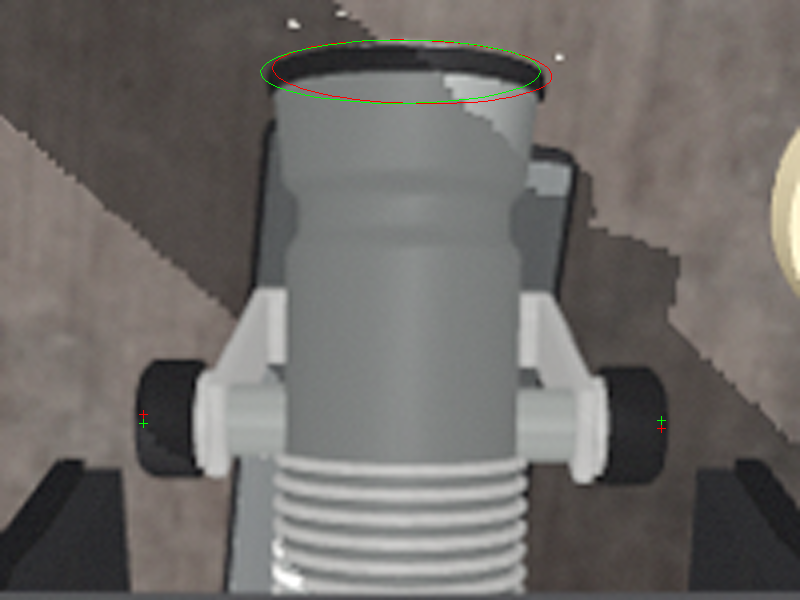

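Run:
```python
from ov import *
import ov
from scipy.optimize import least_squares
cs=dict(np.load('c_scene.npz'));cw=dict(np.load('c_wrist.npz'));c2=dict(np.load('c_w2.npz'))
S=lambda p:np.array(p)/5+[176,178]-.4
W=lambda p:(np.array(p)-[400,0])/2+[168,0]-.25
V=lambda p:np.array(p)/4+[147,107]-.4
rim=np.array([S(p) for p in [(78,150),(83,120),(100,92),(125,75),(150,70),(90,180),(105,200),(125,212)]])
rim2=np.array([V(p) for p in [(405,43),(330,50),(480,50),(268,75),(545,78)]])
hs,hw=S((347,188)),W((597,283)); k1=np.array([W((437,150)),W((764,156))]);k2=np.array([V((137,418)),V((667,425))]); ks=S((178,230))
P0=np.array([.535,-.154,.15])
def res(q,show=False):
    y,t,s,o=q[0],q[1],q[2],q[3:].reshape(3,3)/1000  # per-picture calibration shift (m)
    a,tt=np.radians([y,t]); b=np.array([np.cos(a)*np.cos(tt),np.sin(a)*np.cos(tt),-np.sin(tt)]); x=np.array([np.sin(a),-np.cos(a),0])
    ov.piv=P0; M=model(y,t,.086,.0345,360)
    E=proj(cs,M+o[0]); E2=proj(c2,M+o[2])
    r=[np.sqrt(((E-p)**2).sum(1).min()) for p in rim]
    r2=[np.sqrt(((E2-p)**2).sum(1).min()) for p in rim2]
    h1=proj(cs,[P0-b*s/1000+o[0]])[0]-hs; h2=proj(cw,[P0-b*s/1000+o[1]])[0]-hw
    kk=proj(cs,[P0-x*.064+o[0]])[0]-ks
    a1=(proj(cw,[P0-x*.064+o[1],P0+x*.064+o[1]])-k1).ravel(); a2=(proj(c2,[P0-x*.064+o[2],P0+x*.064+o[2]])-k2).ravel()
    if show: 
        for n,v in dict(rim=r,rim2=r2,h1=h1,h2=h2,kk=kk,a1=a1,a2=a2).items(): print(n,np.round(v,1))
    return np.r_[np.array(r),np.array(r2),h1,h2,kk,a1/2,a2/2,q[3:]/2.5,(s-50)/2]
sol=least_squares(res,np.r_[96,16,50,np.zeros(9)],diff_step=1e-3,x_scale=1); q=sol.x; res(q,True); print(q.round(2))
C=np.linalg.pinv(sol.jac.T@sol.jac); print('sd',np.sqrt(np.diag(C))[:3].round(2))
```

```text
rim [0.5 0.3 0.2 0.8 0.2 0.7 0.7 0.3]
rim2 [0.2 0.6 0.1 0.  0.5]
h1 [ 1.2 -1. ]
h2 [ 0.2 -0.5]
kk [-1.4  1.7]
a1 [ 0.9  0.6 -2.   1.1]
a2 [ 1.2  0.5 -1.9  1.1]
[ 9.588e+01  1.619e+01  5.118e+01  2.600e+00 -9.400e-01  6.000e-02
  3.600e-01 -2.800e-01  2.180e+00 -2.600e-01 -8.500e-01  5.000e-02]
sd [0.42 1.01 1.06]
```

Run:
```python
from plan import *
s=bot.read_state();P=np.array(s['position']);R=np.array(s['tcp_rot'])
for p in [(.5312,-.1177,.226),(.5312,-.1177,.146)]:
    R1=yawR(-84);print(*rel(P,R,p,R1));P=np.array(p);R=R1
```

```text
[-0.087, 0.985, -0.014] [-0.0, 0.015, -0.002]
[0.0, 1.0, 0.0] [0.0, 0.0, 0.0]
```

>>> arm_command --translation '[[-0.087, 0.5, -0.014], [-0.087, 0.98, -0.014], [-0.087, 0.98, -0.014], [-0.087, 0.98, -0.014]]' --rotation '[[0, 0.015, 0.002], [0, 0.015, 0.002], [0, 0.015, 0.002], [0, 0.015, 0.002]]' --grip '[-1, -1, -1, -1]'

```text
time_s: 12.7
position: [0.531, -0.1174, 0.2264]
tcp_rot: [[0.104, -0.001, 0.995], [-0.995, 0.005, 0.104], [-0.005, -1.0, -0.001]]
force: [0.1, 0.2, -0.2]
opening: 1.002
```

>>> arm_command --translation '[[0, 0.3, 0], [0, 0.6, 0], [0, 0.85, 0], [0, 1, 0], [0, 1, 0]]' --rotation '[[0, 0, 0], [0, 0, 0], [0, 0, 0], [0, 0, 0], [0, 0, 0]]' --grip '[-1, -1, -1, -1, -1]'

```text
time_s: 13.2
position: [0.5312, -0.1166, 0.1466]
tcp_rot: [[0.105, -0.0, 0.995], [-0.995, 0.005, 0.105], [-0.005, -1.0, 0.0]]
force: [-0.2, -0.0, -0.1]
opening: 0.999
```

>>> arm_command --translation '[[0, 0, 0], [0, 0, 0], [0, 0, 0], [0, 0, 0], [0, 0, 0]]' --rotation '[[0, 0, 0], [0, 0, 0], [0, 0, 0], [0, 0, 0], [0, 0, 0]]' --grip '[0, 0.3, 0.6, 1, 1]'

```text
time_s: 13.7
position: [0.5307, -0.1162, 0.1469]
tcp_rot: [[0.105, -0.001, 0.994], [-0.994, 0.004, 0.105], [-0.004, -1.0, -0.0]]
force: [-2.0, -0.4, 3.1]
opening: 0.655
```

>>> arm_command --translation '[[0, 0, -0.008], [0, 0, -0.015], [0, 0, -0.015], [0, 0, -0.015]]' --rotation '[[0, -0.015, 0], [0, -0.032, 0], [0, -0.032, 0], [0, -0.032, 0]]' --grip '[1, 1, 1, 1]'

```text
time_s: 14.1
position: [0.5294, -0.1165, 0.1466]
tcp_rot: [[0.139, -0.001, 0.99], [-0.99, 0.004, 0.139], [-0.004, -1.0, -0.0]]
force: [-1.7, -1.6, 2.6]
opening: 0.658
```

>>> arm_command --translation '[[0, 0, 0], [0, 0, 0], [0, 0, 0], [0, 0, 0], [0, 0, 0]]' --rotation '[[0, 0, 0], [0, 0, 0], [0, 0, 0], [0, 0, 0], [0, 0, 0]]' --grip '[0.2, -0.4, -1, -1, -1]'

```text
time_s: 14.6
position: [0.5297, -0.1161, 0.1462]
tcp_rot: [[0.138, -0.001, 0.99], [-0.99, 0.005, 0.138], [-0.005, -1.0, 0.0]]
force: [0.5, -0.3, -0.3]
opening: 0.89
```

>>> arm_command --translation '[[0, -0.3, 0], [0, -0.7, 0], [0, -1, 0], [0, -1, 0]]' --rotation '[[0, 0, 0], [0, 0, 0], [0, 0, 0], [0, 0, 0]]' --grip '[-1, -1, -1, -1]'

```text
time_s: 15.0
position: [0.5319, -0.1174, 0.2297]
tcp_rot: [[0.138, 0.007, 0.99], [-0.99, 0.002, 0.138], [-0.001, -1.0, 0.007]]
force: [-0.1, 0.6, -0.5]
opening: 1.001
```

>>> arm_command --translation '[[0, -0.5, 0], [0, -1, 0], [0, -1, 0], [0, -1, 0]]' --rotation '[[0, 0, 0], [0, 0, 0], [0, 0, 0], [0, 0, 0]]' --grip '[-1, -1, -1, -1]'

```text
time_s: 15.4
position: [0.5296, -0.1169, 0.3062]
tcp_rot: [[0.138, -0.0, 0.99], [-0.99, 0.005, 0.138], [-0.005, -1.0, 0.001]]
force: [-1.0, -0.3, -0.4]
opening: 1.003
```

Run:
```python
from ov import *
s=bot.read_state();print(s['time_s'],s['position'])
c=cap('wrist'); np.savez('c_w3',**c)
p=proj(c,[piv+[-.003,.03,0]])[0]; b=np.array((200,150)); x0,y0=(p-b/2).astype(int); print(x0,y0)
im=cv2.resize(c['im'][y0:y0+150,x0:x0+200],(800,600),interpolation=cv2.INTER_CUBIC)
for yw,col in [(95.3,(0,0,255)),(97.3,(0,255,0))]:
    q=(proj(c,model(yw,16,.086,.0345))-[x0,y0]+.5)*4; cv2.polylines(im,[q.astype(np.int32)],True,col,1)
    a=np.radians(yw); x=np.array([np.sin(a),-np.cos(a),0])
    for k in (-.064,.064): 
        u=(proj(c,[piv+k*x])[0]-[x0,y0]+.5)*4; print(yw,u.round(0)); cv2.drawMarker(im,tuple(int(v) for v in u),col,0,8,1)
cv2.imwrite('pics/w5.png',im)
```

```text
15.4 [ 0.52960743 -0.11688407  0.30623133]
150 114
95.3 [141. 409.]
95.3 [653. 431.]
97.3 [141. 418.]
97.3 [654. 423.]
```

View pics/w5.png

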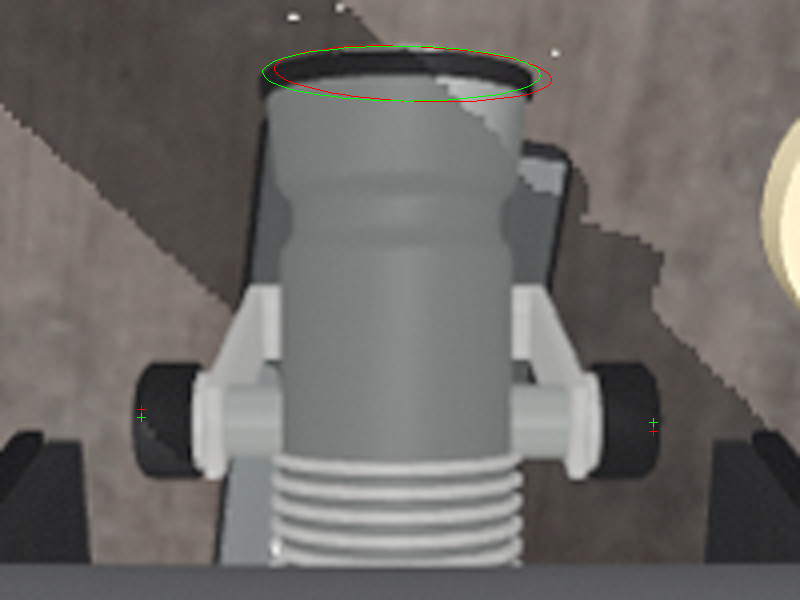

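Knob centres (134,420) and (659,421), rim centre x≈398: yaw ≈97.5°, against 97.2° wanted. Good. Next, go above the switch and check that the tilt hasn't changed.

Run:
```python
from plan import *
s=bot.read_state();P=np.array(s['position']);R=np.array(s['tcp_rot'])
for p in [(.531,-.195,.30),(.532,-.268,.26),(.533,-.288,.18),(.533,-.288,.10)]:
    R1=yawR(-83);print(*rel(P,R,p,R1));P=np.array(p);R=R1
```

```text
[0.975, 0.058, -0.109] [0.002, 0.016, -0.006]
[0.907, 0.5, -0.099] [0.0, 0.0, 0.0]
[0.25, 1.0, -0.018] [0.0, 0.0, 0.0]
[0.0, 1.0, 0.0] [0.0, 0.0, 0.0]
```

>>> arm_command --translation '[[0.5, 0.06, -0.11], [0.975, 0.06, -0.11], [0.975, 0.06, -0.11]]' --rotation '[[0, 0.016, 0.004], [0, 0.016, 0.004], [0, 0.016, 0.004]]' --grip '[1, 1, 1]'

```text
time_s: 15.75
position: [0.5316, -0.1993, 0.2986]
tcp_rot: [[0.118, -0.004, 0.993], [-0.993, 0.008, 0.118], [-0.009, -1.0, -0.003]]
force: [0.6, 0.4, 0.3]
opening: 0.81
```

>>> arm_command --translation '[[0.5, 0.1, -0.1], [0.9, 0.5, -0.1], [0.9, 0.5, -0.1]]' --rotation '[[0, 0, 0], [0, 0, 0], [0, 0, 0]]' --grip '[1, 1, 1]'

```text
time_s: 16.05
position: [0.53, -0.269, 0.2544]
tcp_rot: [[0.118, -0.01, 0.993], [-0.993, 0.014, 0.118], [-0.015, -1.0, -0.008]]
force: [-0.0, 1.3, -1.4]
opening: 0.541
```

>>> arm_command --translation '[[0.25, 0.5, -0.02], [0.25, 1, -0.02], [0.25, 1, -0.02]]' --rotation '[[0, 0, 0], [0, 0, 0], [0, 0, 0]]' --grip '[1, 1, 1]'

```text
time_s: 16.35
position: [0.5291, -0.2829, 0.1742]
tcp_rot: [[0.121, -0.013, 0.993], [-0.992, 0.019, 0.121], [-0.021, -1.0, -0.011]]
force: [-1.2, 0.4, -0.7]
opening: 0.265
```

Run:
```python
from plan import *
s=bot.read_state();print(s['time_s'],s['position'],s['opening'])
old=dict(np.load('c_scene.npz'))['im'];c=cap('scene');new=c['im']; np.savez('c_scene2',**c)
g=lambda im,x0,y0,w,h: cv2.cvtColor(im,cv2.COLOR_BGR2GRAY)[y0:y0+h,x0:x0+w]
for nm,(x0,y0,w,h) in dict(rim=(188,188,24,36),tail=(220,196,34,34)).items():
    T=g(old,x0,y0,w,h); r=cv2.matchTemplate(cv2.resize(g(new,x0-5,y0-5,w+10,h+10),None,fx=8,fy=8,interpolation=2),cv2.resize(T,None,fx=8,fy=8,interpolation=2),cv2.TM_CCOEFF_NORMED)
    _,m,_,l=cv2.minMaxLoc(r); print(nm,round(m,3),np.array(l)/8-5)
for th in ['lamp_lens','switch_raised_end']:
    for r in models.spot_point('scene',th)[:1]: print(th,r['conf'],np.array(r['point'])*[512,384])
P0=np.array([.535,-.154,.15])
for y,t in [(95.9,16.2),(97.3,16.2),(97.3,14.2),(97.3,18.2)]:
    a,q=np.radians([y,t]); b=np.array([np.cos(a)*np.cos(q),np.sin(a)*np.cos(q),-np.sin(q)]); print(y,t,proj(c,[P0+.086*b,P0-.05*b]).round(2).ravel())
```

```text
16.35 [ 0.52910167 -0.28294359  0.17418342] 0.2647542610735315
rim 0.906 [-0.375  0.625]
tail 0.387 [-0.25  -0.375]
lamp_lens 0.92 [199.9872 204.7104]
switch_raised_end 0.73 [269.4144 274.2144]
95.9 16.2 [201.46 205.78 244.69 214.53]
97.3 16.2 [200.88 206.18 245.02 214.26]
97.3 14.2 [200.56 205.1  245.18 214.94]
97.3 18.2 [201.24 207.27 244.83 213.57]
```

The tilt is unchanged: the rim shifted as a pure yaw change predicts. Descend to the switch.

>>> arm_command --translation '[[0.06, 0.4, 0.05], [0.06, 0.8, 0.05], [0.06, 0.93, 0.05], [0.06, 0.93, 0.05], [0.06, 0.93, 0.05]]' --rotation '[[0, 0, 0.01], [0, 0, 0.02], [0, 0, 0.02], [0, 0, 0.02], [0, 0, 0.02]]' --grip '[1, 1, 1, 1, 1]'

```text
time_s: 17.0
position: [0.5388, -0.2909, 0.108]
tcp_rot: [[0.122, -0.001, 0.993], [-0.992, 0.028, 0.122], [-0.028, -1.0, 0.002]]
force: [0.1, -0.5, 0.6]
opening: 0.005
```

>>> arm_command --translation '[[-0.045, 0.15, -0.057], [-0.045, 0.3, -0.057], [-0.045, 0.41, -0.057], [-0.045, 0.41, -0.057]]' --rotation '[[0, 0, -0.027], [0, 0, -0.027], [0, 0, -0.027], [0, 0, -0.027]]' --grip '[1, 1, 1, 1]'

```text
time_s: 17.4
position: [0.5325, -0.2863, 0.0727]
tcp_rot: [[0.122, -0.001, 0.993], [-0.993, 0.003, 0.122], [-0.003, -1.0, -0.001]]
force: [-0.2, -0.7, 0.7]
opening: 0.009
```

>>> arm_command --translation '[[0.01, 0.05, 0], [0.01, 0.09, 0], [0.01, 0.13, 0], [0.01, 0.16, 0]]' --rotation '[[0, 0, 0], [0, 0, 0], [0, 0, 0], [0, 0, 0]]' --grip '[1, 1, 1, 1]'

```text
time_s: 17.8
position: [0.5333, -0.2881, 0.0607]
tcp_rot: [[0.121, 0.001, 0.993], [-0.993, 0.0, 0.121], [-0.0, -1.0, 0.001]]
force: [0.2, -0.4, 1.6]
opening: 0.008
```

>>> arm_command --translation '[[0, 0.025, 0], [0, 0.05, 0], [0, 0.05, 0]]' --rotation '[[0, 0, 0], [0, 0, 0], [0, 0, 0]]' --grip '[1, 1, 1]'

```text
time_s: 18.1
position: [0.5332, -0.2879, 0.0592]
tcp_rot: [[0.122, 0.001, 0.993], [-0.993, -0.0, 0.122], [0.0, -1.0, 0.001]]
force: [-4.0, 0.6, 15.8]
opening: 0.006
```

Force rose to 15.8 N at the stop, so the rocker is down. Press a little more, then rise and look.

>>> arm_command --translation '[[0, 0.015, 0], [0, 0.015, 0]]' --rotation '[[0, 0, 0], [0, 0, 0]]' --grip '[1, 1]'

```text
time_s: 18.3
position: [0.5332, -0.2879, 0.0591]
tcp_rot: [[0.122, 0.001, 0.993], [-0.993, -0.0, 0.122], [0.0, -1.0, 0.001]]
force: [-3.5, 1.1, 21.9]
opening: 0.007
```

>>> arm_command --translation '[[0, -0.4, 0], [0, -0.8, 0], [0, -1, 0], [0, -1, 0]]' --rotation '[[0, 0, 0], [0, 0, 0], [0, 0, 0], [0, 0, 0]]' --grip '[1, 1, 1, 1]'

```text
time_s: 18.7
position: [0.534, -0.2881, 0.1378]
tcp_rot: [[0.122, 0.004, 0.993], [-0.993, -0.001, 0.122], [0.002, -1.0, 0.004]]
force: [0.4, 0.4, -0.0]
opening: 0.006
```

>>> arm_command --translation '[[0.3, -0.5, 0], [0.8, -1, 0], [0.8, -1, 0], [0.8, -1, 0]]' --rotation '[[0, 0, 0], [0, 0, 0], [0, 0, 0], [0, 0, 0]]' --grip '[1, 1, 1, 1]'

```text
time_s: 19.1
position: [0.5406, -0.3521, 0.2151]
tcp_rot: [[0.12, 0.001, 0.993], [-0.993, 0.001, 0.12], [-0.001, -1.0, 0.001]]
force: [-0.3, 0.4, -1.4]
opening: 0.006
```

Run:
```python
from plan import *
s=bot.read_state();print(s['time_s'],s['position'],s['force'])
c=cap('scene'); cv2.imwrite('pics/s9.png',cv2.resize(c['im'][150:310,90:303],(800,600),interpolation=cv2.INTER_CUBIC))
o=dict(np.load('c_scene2.npz'))['im']
for n,(x0,y0,w,h) in dict(rim=(188,188,24,36),ball=(124,180,28,28),sw=(250,260,35,24)).items():
    T=[cv2.resize(cv2.cvtColor(i,6)[y0-q:y0+h+q,x0-q:x0+w+q],None,fx=8,fy=8,interpolation=2) for i,q in((o,0),(c['im'],4))]
    _,m,_,l=cv2.minMaxLoc(cv2.matchTemplate(T[1],T[0],5)); print(n,round(m,3),np.array(l)/8-4)
```

```text
19.1 [ 0.54055511 -0.35213342  0.21510613] [-0.26377066  0.42648801 -1.44478949]
rim 0.884 [0.    0.125]
ball 0.999 [0. 0.]
sw 0.885 [0.375 0.375]
```

View pics/s9.png

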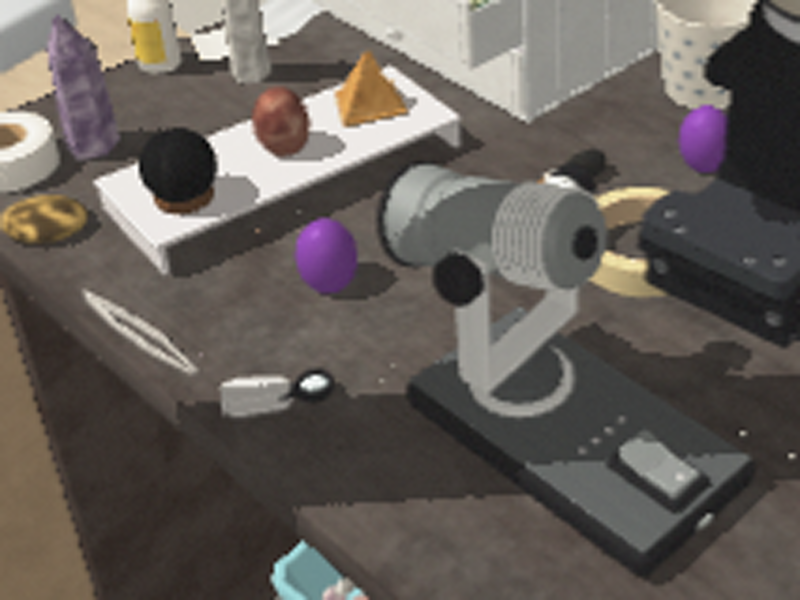

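The picture shows the rocker's far end (680,480) pressed down. The line from the head's tail (586,243) through the rim centre at about (410,212) runs onto the ball (178,165), and the stones haven't moved. Handing in.

```bash
python3 -c "
from rig import bot
s=bot.read_state();print(s['time_s'],s['force'],max(abs(v) for v in s['qvel']));print(bot.hand_in())"
```

```text
19.15 [-0.23461586  0.04692633  0.29645313] 2.6675602496770656
the job is handed in; nothing more can be done
None
```

The lamp is aimed at the black ball and its switch is pressed on; I handed the job in at 19.15 s with the arm clear. No verdict was given.

- **Aiming:** I gripped the head's barrel, turned the fork to face the ball and tilted the nose down. After letting go, the swivel measured about 1° short, so I gripped again and corrected it.
- **Switch:** I pressed the raised end with closed fingertips until it met its stop, with force rising to about 22 N. In the last picture that end is down, but no light beam shows, so I could not see directly that the lamp is on.

**Last checks**
- **Swivel:** the beam heading was about 97.5° by the wrist camera, and 97.2° is wanted.
- **Tilt:** this is the less certain figure. A fit to the lamp's outline gave 16.2° ± 1°, and 15.7° is wanted. Single lens detections disagreed, from about 13° to 20°.
- **Line of aim:** in the last scene picture, a line from the back of the head through the rim centre runs onto the ball.
- **Stones and other things:** the ball matched its place from before the press exactly. The egg, pyramid and nearby things look untouched.

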